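# Hold a worm shaft ready above the V-blocks

## Task

Pick up the loose worm shaft, carry it over the row of gear wheels in the blue tray without touching them, and hold it level about 10 mm above its resting place in the V-block stand, in line with the grooves and centred between the two V-blocks (either way round), so that a colleague can check the seats. Never let the shaft touch the stand, and leave everything else as it is. The program finishes while the gripper still holds the shaft hovering there at rest; do not set it down.

Things in the scene. Friction and masses are not known exactly. Their poses are not given: they have to be found in the camera images.
- worm: The only worm shaft on the table: grey steel, 120 mm long, about 0.24 kg, lying on its side; it rolls easily. x axis along the shaft. 24 mm thread from x = -23 to +19 mm (grip there, across the shaft), 17 mm journals out to both ends. Origin at mid-length on the underside (12 mm off the axis). It starts on either side of the wheels, the stand on the other.
- worm_mid (a point): The middle of the worm shaft, on its axis (12 mm above the table at the start); x axis along the shaft.
- v_stand: Fixed stand: grey base 170 x 76 x 12 mm, two steel V-blocks 16 mm long (centred at x = -42 and +42 mm), 48 mm wide, tops about 51 mm above the table; their 45 degree faces meet at 30 mm. At x = +74 to +82 mm an end stop, 53 mm high, its brass nose reaching back to x = +66 mm. Origin: centre of the underside; x axis along the grooves, z up.
- v_seat (a point): The point where the middle of the shaft (worm_mid) would be if the shaft rested centred in the V-blocks: 42 mm above the table, midway between the blocks; x axis along the grooves, z up. Held as asked, worm_mid is about 10 mm above this point.
- kit_tray: Low open blue tray, 290 x 100 mm, 14 mm high, floor 4 mm thick, fixed on the table between the shaft and the stand; origin at the centre of its underside, x axis along its length. It carries three gear wheels in a row, 90 mm apart.
- wheel_3: Bronze worm wheel on an upright grey shaft with two bearings, 79 mm diameter, 97 mm high, loose in the tray; origin at the centre of its underside. An obstacle.
- wheel_8: Bronze worm wheel on an upright grey shaft, 79 mm diameter, 116 mm high (top 120 mm above the table), loose in the tray; origin at the centre of its underside. An obstacle.
- wheel_10: Bronze worm wheel on an upright grey shaft, 79 mm diameter, 112 mm high, loose in the tray; origin at the centre of its underside. An obstacle.
- housing_1: Dark grey die-cast gearbox housing, 60 x 91 x 84 mm, at the back; leave alone. Origin: centre of its underside.
- housing_2: Second dark grey gearbox housing, 60 x 91 x 84 mm, at the back; leave alone. Origin: centre of its underside.
- spray_oil: Yellow spray can with red cap, 57 mm diameter, 189 mm high, at the back right; leave alone. Origin: centre of its underside.
- bearing_1: Ball bearing lying flat, 62 mm diameter, 16 mm thick, near the front edge; leave alone. Origin: centre of its underside.
- pliers: Red-handled pliers lying flat, 166 mm long, 12 mm thick, at the back; leave alone. Origin: centre of its underside.
- cup_2: White paper cup with a red and green band, 68 mm diameter, 80 mm high, near the right edge; leave alone. Origin: centre of its underside.
Not all that is in view belongs to the job. Several things have the shape of the worm; the one meant has the colours described above.

How it is judged:
By the outcome, as a careful person would: the job done as asked, in the order asked, and still so for the second after the job is handed in, while the arm keeps its last pose, push and grip.
It also fails if it takes over 48 s, if anything falls off the work surface, if the arm or the gripper's body presses on something with over 40 N, if the wrist force passes 120 N, or if a joint passes its speed limit or range.

## Robot

A 6-joint arm with a two-finger parallel gripper is mounted at the origin on a cart in front of the work surface, level with it; the furniture and walls round the work are solid. World frame = base frame: x ahead of the robot, y to its left, z up, the work surface at z = 0. Lengths are in mm, angles in rad, forces in N, time in s.
With the tool pointing down it reaches from about 350 to 775 mm from the base axis. Payload 7.3 kg.
Tool frame: the origin (TCP) lies on the centre line of the jaws, within the pads' length; the fingertips stand 17 mm ahead of it and the grasp point (between the pads) lies 2 mm behind it; z points along the fingers, y is the line along which they close (so a half turn about z gives the same grasp; the last joint's range is limited). The gripper opens to 92 mm and grips with 3 to 60 N. Pads are 19 mm wide; open, the fingers measure 130 mm over their backs; the gripper's body (75 mm by 190 mm) begins 47 mm behind the grasp point.
Start: joints at [-1.251, 0.342, 1.524, -0, 1.275, -0.146], TCP at [235.821, -469.075, 243.741] pointing down, gripper open.
Joint ranges: [-2.53, 2.53], [-0.77, 2.02], [0.04, 2.7], [-1, 4.14], [0.28, 2.66], [-3.11, 3.11]. Speed limits (rad/s): [2.57, 2.57, 3.14, 3.14, 3.14, 3.14].

## Interface

Orientations are given as [roll, pitch, yaw] about the fixed x, y, z axes, in that order (R = Rz(yaw) Ry(pitch) Rx(roll)).
In Python, from plant import bot gives the robot as it stands. The module is installed in compiled form; this text tells all that it offers.
- The arm moves only by the shell command python3 -m pendant 'ROWS'. ROWS is JSON, a list of rows, each a list of 3 entries, a list of its own where there are three numbers: the shift along the world's x, y, z as a fraction of full scale, then the turn, a rotation vector about the world's x, y, z as a fraction of full scale, then the opening, from -1 (shut) to 1 (fully open), so that 0 is half open. In form: [[[tx, ty, tz], [rx, ry, rz], claw], ...]. A call has exactly 10 rows; each row shifts and turns the commanded pose from where the row before left it; what a row does not reach is not made up. Full scale, the value 1, is 30 mm for a shift and 0.12 rad for a turn. A row lasts 1/12 s, in which the tool goes at most 41.7 mm and 7.16 degrees, less where a joint would pass 70% of its speed; a pose out of reach is approached as far as the arm can. A call with a number of a shift or a turn outside -1 to 1 is refused whole. A call with a gripper value outside its range is refused whole. The fingers move at their own pace and stop on an object; the grip force is fixed at half the most. Time passes only in rows, so rows that do not move let the fingers close, or fill a call up. It gives the time, the measured TCP pose, the force, the opening and the grip force at its end, in the units of the state.
- bot.get_obs(): the state, without advancing time (a new reading comes with each control period).
- bot.capture(name): name is "side" or "top"; returns the picture (384x512x3 uint8, blue, green, red); there is no depth.
- bot.camera_params(name): a dict with "fovy" (degrees; the focal length in pixels is half the picture's height over the tangent of half this angle, whatever the lens; pixels are square), "cx", "cy" (the principal point, pixels), "camera_from_world" (4x4, takes a point from world to camera coordinates). Camera axes: x right, y down, z forward; pixel columns grow to the right and rows downward; lengths in mm; the calibration is good to about 2 mm. A picture is of the moment at which its call begins. camera_params takes no time and is no camera call.
- bot.close_job(): hands the job in; it is judged then, once.
The state is a dict: "time": time; "joint_positions": joint angles; "dq": joint speeds; "tau": joint torques, N m; "tool_pos": TCP position; "tcp_rot": TCP orientation; "contact_force": force on the tool from outside, world axes, zero at the start; "moment": the same for the moment, N m; "grip_width": finger opening in mm; "finger_force": force on a finger pad.
Only numpy, scipy, OpenCV 4.12 (cv2) and the standard library are available. Lean on these libraries where they do the work, as an engineer would, in place of code of your own. Each camera call takes 0.05 s, during which the arm holds its last target. There are 200 camera calls.

## Working session

There is one attempt and no reset: what is moved stays moved. The work goes in short steps, Python scripts to look and compute and a shell command to move; the robot and the scene stay as the last step left them, time stands still between calls to the robot, and variables do not carry over. Pictures are saved under pics/ and viewed, at most 10 in all, crops included, and the job is handed in when it is done.

```bash
mkdir -p pics
python3 - <<'E'
from plant import bot
import cv2,json
for n in("side","top"):
    cv2.imwrite(f"pics/{n}0.png",bot.capture(n))
    p=bot.camera_params(n);print(n,p)
o=bot.get_obs();print(o)
E
```

```text
side {'fovy': 47.09557978476086, 'cx': 255.65920092229527, 'cy': 196.51787577636108, 'camera_from_world': array([[-9.40795596e-01, -3.38961887e-01, -2.91296357e-03,
         5.00025088e+02],
       [-1.92872232e-01,  5.42348062e-01, -8.17715648e-01,
         1.72518553e+02],
       [ 2.78754279e-01, -7.68741451e-01, -5.75615004e-01,
         1.25884683e+03],
       [ 0.00000000e+00,  0.00000000e+00,  0.00000000e+00,
         1.00000000e+00]])}
top {'fovy': 50.497681834529565, 'cx': 254.7101157759931, 'cy': 192.46365982659862, 'camera_from_world': array([[ 2.02393902e-02, -9.99775396e-01, -6.28681941e-03,
        -3.42720374e+01],
       [-9.92307823e-01, -1.93193037e-02, -1.22278162e-01,
         5.49260585e+02],
       [ 1.22129241e-01,  8.71329552e-03, -9.92475958e-01,
         1.08188729e+03],
       [ 0.00000000e+00,  0.00000000e+00,  0.00000000e+00,
         1.00000000e+00]])}
{'time': 0.1, 'joint_positions': array([-1.25102683e+00,  3.42663909e-01,  1.52488981e+00,  2.16971175e-05,
        1.27541215e+00, -1.45990870e-01]), 'dq': array([ 0.00089938, -0.00217542, -0.00101318, -0.00109259, -0.0002997 ,
        0.00019595]), 'tau': array([ 2.23964758e-03, -4.32001412e+01, -2.44694513e+01,  7.19201867e-02,
        5.26349153e-02, -3.09367022e-05]), 'tool_pos': array([ 235.70418515, -468.74709372,  243.11986752]), 'tcp_rot': array([-3.14023706e+00, -2.20293728e-04,  4.65753890e-01]), 'contact_force': array([-0.39362667,  0.17810824, -0.76422119]), 'moment': array([-0.03101958, -0.03004362,  0.01316688]), 'finger_force': 0.0, 'grip_width': 91.4263509318144}
```

View pics/top0.png

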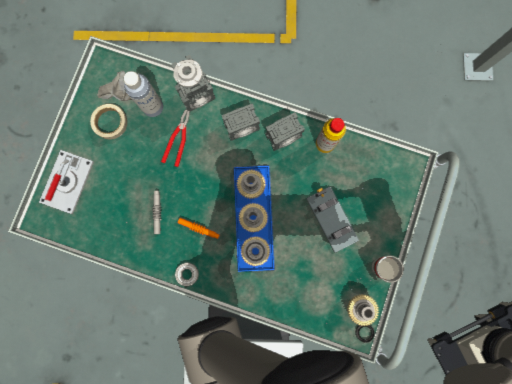

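View pics/side0.png

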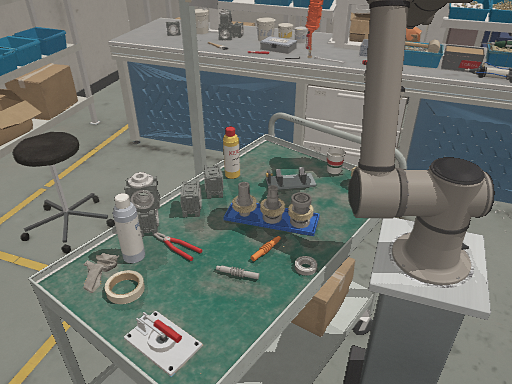

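The top view shows the grey worm at about (156,212) and an orange decoy at (198,227). The wheels are in the tray around (253,217), and the stand is at about (332,217) with its brass nose near (321,189). I'll take enlarged crops next.

Run:
```python
import cv2,numpy as np
t=cv2.imread("pics/top0.png");s=cv2.imread("pics/side0.png")
a=cv2.resize(t[180:250,130:230],None,fx=8,fy=8,interpolation=cv2.INTER_CUBIC)[:,:800]
c=cv2.resize(t[175:255,290:370],None,fx=7,fy=7,interpolation=cv2.INTER_CUBIC)
cv2.imwrite("pics/a.png",a);cv2.imwrite("pics/c.png",c)
```

```text
(no output)
```

View pics/a.png

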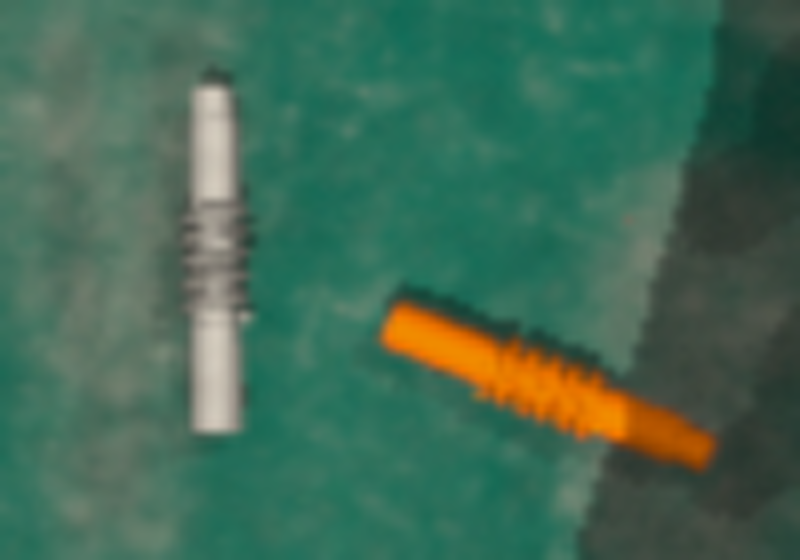

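View pics/c.png

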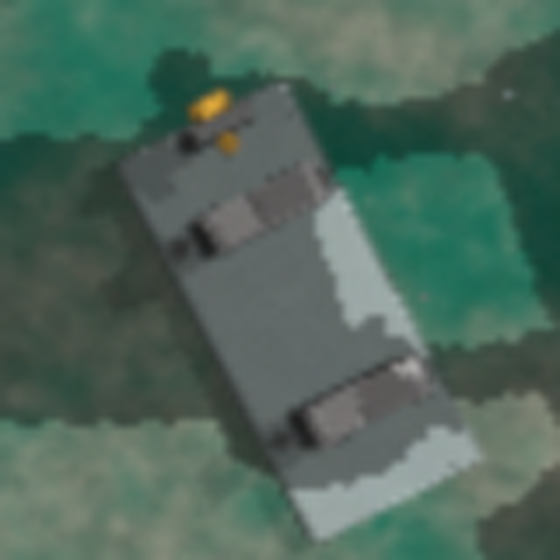

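Crop a puts the shaft ends at (213,80) and (216,433), with the thread from y≈200 to 318. Crop c puts the stand base corners at about (120,160), (290,85), (480,460) and (315,540), with groove lines near (258,212) and (366,397). The stop end is at the top.

```bash
cat > h.py <<'E'
import numpy as np
from plant import bot
def ray(n,u,v,z):
    p=bot.camera_params(n);f=192/np.tan(np.radians(p['fovy'])/2)
    T=p['camera_from_world'];R,t=T[:3,:3],T[:3,3]
    d=R.T@np.array([(u-p['cx'])/f,(v-p['cy'])/f,1]);c=-R.T@t
    return c+d*(z-c[2])/d[2]
def proj(n,P):
    p=bot.camera_params(n);f=192/np.tan(np.radians(p['fovy'])/2)
    q=p['camera_from_world']@np.append(P,1);return f*q[0]/q[2]+p['cx'],f*q[1]/q[2]+p['cy']
def tilt(o):
    return o['tool_pos'].round(1),o['tcp_rot'].round(4)
E
python3 - <<'E'
from h import *
np.set_printoptions(precision=1,suppress=True)
A=lambda x,y:((x+.5)/8-.5+130,(y+.5)/8-.5+180)
C=lambda x,y:((x+.5)/7-.5+290,(y+.5)/7-.5+175)
e1=ray("top",*A(213,80),14);e2=ray("top",*A(216,433),14)
t1=ray("top",*A(216,200),14);t2=ray("top",*A(216,318),14)
print("worm",e1,e2,(e1+e2)/2,np.linalg.norm(e1-e2),"yaw",np.arctan2(*(e1-e2)[[1,0]]),"thread mid",(t1+t2)/2)
k=[ray("top",*C(*q),12) for q in((120,160),(290,85),(480,460),(315,540))]
for q in k:print(q)
d=(k[0]+k[1]-k[2]-k[3])/2
print("stand",sum(k)/4,np.linalg.norm(d),np.linalg.norm(k[0]-k[1]),np.linalg.norm(k[2]-k[3]),np.arctan2(d[1],d[0]))
g1=ray("top",*C(258,212),30);g2=ray("top",*C(366,397),30);print("groove",g1,g2,(g1+g2)/2,np.linalg.norm(g1-g2),np.arctan2(*(g1-g2)[[1,0]]))
for u,v in((251,180),(253,216),(255,249)):print("wheel",ray("top",u,v,110))
for u,v in((234,168),(269,166),(273,269),(237,271)):print("tray",ray("top",u,v,14))
E
```

```text
worm [555.1 252.3  14. ] [432.4 245.2  14. ] [493.7 248.7  14. ] 122.82899253333031 yaw 0.05829997432684312 thread mid [492.5 248.2  14. ]
[ 541.4 -168.4   12. ]
[ 572.8 -236.    12. ]
[ 425.6 -310.2   12. ]
[ 393.2 -245.3   12. ]
stand [ 483.2 -240.    12. ] 165.925203056177 74.62486611805261 72.4846743594346 0.47273320890125353
groove [ 519.9 -220.2   30. ] [ 448.8 -261.9   30. ] [ 484.4 -241.    30. ] 82.49925426564138 0.5301524775742881
wheel [572.4 -13.9 110. ]
wheel [480.3 -20.9 110. ]
wheel [397.6 -27.6 110. ]
tray [620.4  36.4  14. ]
tray [627.9 -61.8  14. ]
tray [343.2 -77.3  14. ]
tray [335.8  20.7  14. ]
```

```bash
python3 -m pendant '[[[0.5,0.5,0],[0,0,0],1],[[0.8,0.8,0],[0,0,0],1],[[0.8,0.8,0],[0,0,0],1],[[0.8,0.8,0],[0,0,0],1],[[0.8,0.8,0],[0,0,0],1],[[0.8,0.8,0],[0,0,0],1],[[0.8,1,0],[0,0,0],1],[[0.8,1,0],[0,0,0],1],[[0.8,1,0],[0,0,0],1],[[0.8,1,0],[0,0,0],1]]'
python3 -m pendant '[[[0.1,1,0],[0,0,-0.4],1],[[0.1,1,0],[0,0,-0.4],1],[[0.1,1,0],[0,0,-0.4],1],[[0.1,1,0],[0,0,-0.4],1],[[0.1,1,0],[0,0,-0.4],1],[[0.1,1,0],[0,0,-0.4],1],[[0.1,1,0],[0,0,-0.4],1],[[0.1,1,0],[0,0,-0.4],1],[[0.1,1,0],[0,0,-0.2],1],[[0.1,1,0],[0,0,0],1]]'
```

```text
time: 0.93
tool_pos: [467.5, -212.3, 243.5]
tcp_rot: [-3.141, 0.0, 0.466]
contact_force: [0.3, -0.4, 0.1]
grip_width: 91.9
finger_force: 0.0
time: 1.77
tool_pos: [496.5, 87.4, 243.5]
tcp_rot: [3.141, 0.001, 0.056]
contact_force: [1.7, -0.1, 0.2]
grip_width: 91.8
finger_force: 0.0
```

```bash
python3 -m pendant '[[[0,0.9,0],[0,0,0],1],[[0,0.9,0],[0,0,0],1],[[0,0.9,0],[0,0,0],1],[[-0.05,0.9,-0.3],[0,0,0],1],[[-0.05,0.9,-0.5],[0,0,0],1],[[0,0.6,-0.8],[0,0,0],1],[[0,0.25,-0.9],[0,0,0],1],[[0,0,-0.9],[0,0,0],1],[[0,0,-0.9],[0,0,0],1],[[0,0,-0.5],[0,0,0],1]]'
python3 - <<'E'
from h import *
import cv2
im=bot.capture("side");o=bot.get_obs();print(tilt(o))
for P in((493.5,248.5,12),(553.5,251.8,12),(433.5,245,12)):
    u,v=proj("side",np.array(P));print(u,v)
    cv2.circle(im,(round(u),round(v)),0,(0,0,255),-1)
x=im[210:310,180:300];cv2.imwrite("pics/s1.png",cv2.resize(x,None,fx=6,fy=6,interpolation=cv2.INTER_CUBIC))
E
```

```text
time: 2.6
tool_pos: [491.9, 246.2, 96.3]
tcp_rot: [3.14, 0.005, 0.059]
contact_force: [-0.7, 0.5, -0.0]
grip_width: 92.0
finger_force: 0.0
(array([490.9, 245.6,  94.4]), array([3.1392, 0.0084, 0.0582]))
237.82134215224244 270.8832755240036
217.11598027185926 266.4591312136718
259.0476080271369 275.36283982345134
```

View pics/s1.png

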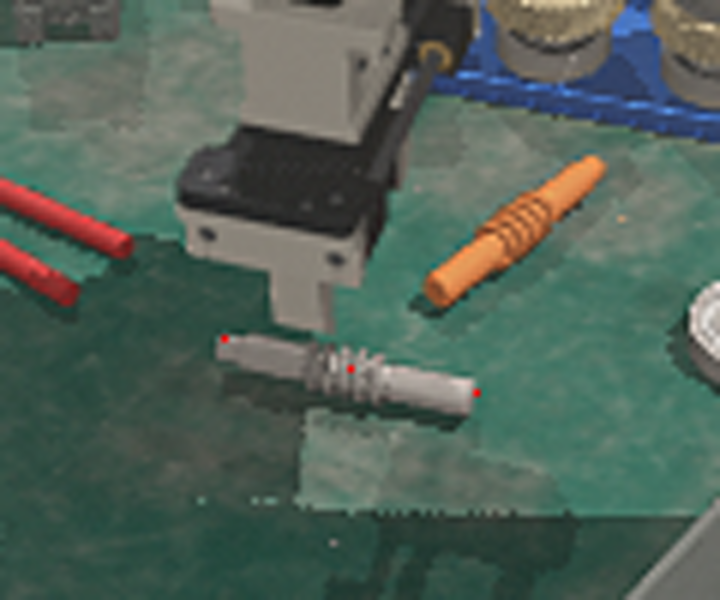

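The dots for my estimate land on the shaft. The visible middle is at crop (346,375) against a predicted (351,369), about 1 px off, so the worm middle is near (495,250). I'll descend now.

```bash
python3 -m pendant '[[[0.06,0.06,-0.3],[0,0,0],1],[[0.06,0.06,-0.4],[0,0,0],1],[[0,0,-0.4],[0,0,0],1],[[0,0,-0.3],[0,0,0],1],[[0,0,-0.3],[0,0,0],1],[[0,0,-0.2],[0,0,0],1],[[0,0,-0.1],[0,0,0],1],[[0,0,0],[0,0,0],1],[[0,0,0],[0,0,0],1],[[0,0,0],[0,0,0],1]]'
```

```text
time: 3.48
tool_pos: [497.8, 250.2, 40.3]
tcp_rot: [-3.141, -0.001, 0.058]
contact_force: [-0.6, -0.1, 1.2]
grip_width: 91.7
finger_force: 0.0
```

```bash
python3 -m pendant '[[[-0.05,0,-0.2],[0,0,0],0.5],[[-0.05,0,-0.2],[0,0,0],0.2],[[0,0,-0.2],[0,0,0],0],[[0,0,-0.08],[0,0,0],-0.2],[[0,0,0],[0,0,0],-0.2],[[0,0,0],[0,0,0],-0.2],[[0,0,0],[0,0,0],-0.2],[[0,0,0],[0,0,0],-0.3],[[0,0,0],[0,0,0],-0.3],[[0,0,0],[0,0,0],-0.35]]'
python3 -m pendant '[[[0,0,0],[0,0,0],-0.4],[[0,0,0],[0,0,0],-0.45],[[0,0,0],[0,0,0],-0.5],[[0,0,0],[0,0,0],-0.6],[[0,0,0],[0,0,0],-1],[[0,0,0],[0,0,0],-1],[[0,0,0],[0,0,0],-1],[[0,0,0],[0,0,0],-1],[[0,0,0],[0,0,0],-1],[[0,0,0],[0,0,0],-1]]'
```

```text
time: 4.32
tool_pos: [494.6, 250.1, 19.5]
tcp_rot: [-3.142, -0.0, 0.058]
contact_force: [-0.8, -0.0, -0.5]
grip_width: 31.9
finger_force: 0.0
time: 5.15
tool_pos: [494.5, 250.0, 19.4]
tcp_rot: [3.142, -0.0, 0.058]
contact_force: [1.1, 0.0, 1.4]
grip_width: 23.2
finger_force: 30.0
```

```bash
python3 -m pendant '[[[0,0,0.2],[0,0,0],-1],[[0,0,0.4],[0,0,0],-1],[[0,0,0.7],[0,0,0],-1],[[0,0,1],[0,0,0],-1],[[0,0,1],[0,0,0],-1],[[0,0,1],[0,0,0],-1],[[0,0,1],[0,0,0],-1],[[0,0,0.7],[0,0,0],-1],[[0,0,0.5],[0,0,0],-1],[[0,0,0.2],[0,0,0],-1]]'
python3 -m pendant '[[[0,-0.2,0],[0,0,0.1],-1],[[0,-0.5,0],[0,0,0.4],-1],[[0,-0.8,0],[0,0,0.4],-1],[[0,-0.8,0],[0,0,0.4],-1],[[0,-0.8,0],[0,0,0.4],-1],[[0,-0.8,0],[0,0,0.4],-1],[[0,-0.8,0],[0,0,0.4],-1],[[0,-0.8,0],[0,0,0.4],-1],[[0,-0.8,0],[0,0,0.4],-1],[[0,-0.8,0],[0,0,0.3],-1]]'
python3 - <<'E'
from h import *
import cv2
im=bot.capture("side");print(tilt(bot.get_obs()))
cv2.imwrite("pics/s2.png",cv2.resize(im[130:260,210:350],None,fx=4,fy=4,interpolation=cv2.INTER_CUBIC))
E
```

```text
time: 5.98
tool_pos: [495.0, 250.3, 223.1]
tcp_rot: [-3.141, -0.004, 0.058]
contact_force: [-0.2, -0.0, -2.8]
grip_width: 23.6
finger_force: 30.0
time: 6.82
tool_pos: [493.2, 35.6, 218.7]
tcp_rot: [-3.14, 0.003, 0.493]
contact_force: [0.4, -0.3, -2.1]
grip_width: 23.1
finger_force: 30.0
(array([493.4,  32. , 218.7]), array([3.1408, 0.0041, 0.4929]))
```

View pics/s2.png

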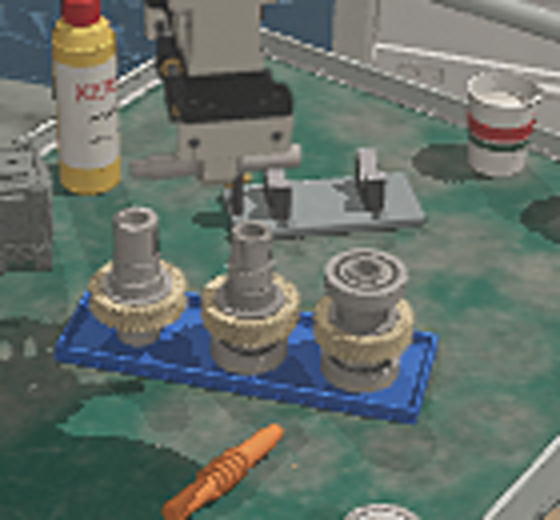

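The shaft is held above the wheels, with its ends at crop (133,170) and (298,156), and it looks level. I'll carry it on to above the stand.

```bash
python3 -m pendant '[[[0,-0.5,0],[0,0,0],-1],[[0,-0.8,0],[0,0,0],-1],[[0,-1,0],[0,0,0],-1],[[0,-1,0],[0,0,0],-1],[[-0.1,-1,0],[0,0,0],-1],[[-0.1,-1,0],[0,0,0],-1],[[-0.1,-1,0],[0,0,0],-1],[[0,-1,0],[0,0,0],-1],[[0,-0.9,0],[0,0,0],-1],[[0,-0.6,0],[0,0,0],-1]]'
python3 -m pendant '[[[0,-0.2,-0.3],[0,0,0],-1],[[0,0,-0.7],[0,0,0],-1],[[0,0,-0.8],[0,0,0],-1],[[0,0,-0.7],[0,0,0],-1],[[0,0,-0.3],[0,0,0],-1],[[0,0,0],[0,0,0],-1],[[0,0,0],[0,0,0],-1],[[0,0,0],[0,0,0],-1],[[0,0,0],[0,0,0],-1],[[0,0,0],[0,0,0],-1]]'
python3 - <<'E'
from h import *
import cv2
im=bot.capture("side");t=bot.capture("top");print(tilt(bot.get_obs()))
f=lambda x:cv2.resize(x,None,fx=8,fy=8,interpolation=cv2.INTER_CUBIC)
cv2.imwrite("pics/s3.png",np.vstack([f(im[145:195,250:340]),]))
cv2.imwrite("pics/t3.png",f(t[175:250,285:370]))
E
```

```text
time: 7.7
tool_pos: [484.2, -229.3, 218.6]
tcp_rot: [-3.14, 0.002, 0.488]
contact_force: [-0.0, -0.1, -1.8]
grip_width: 23.5
finger_force: 30.0
time: 8.53
tool_pos: [485.9, -233.2, 137.5]
tcp_rot: [3.14, -0.001, 0.49]
contact_force: [0.4, 0.3, -2.5]
grip_width: 23.2
finger_force: 30.0
(array([ 485.7, -233.1,  137.1]), array([ 3.1402e+00, -7.0000e-04,  4.8990e-01]))
```

View pics/s3.png

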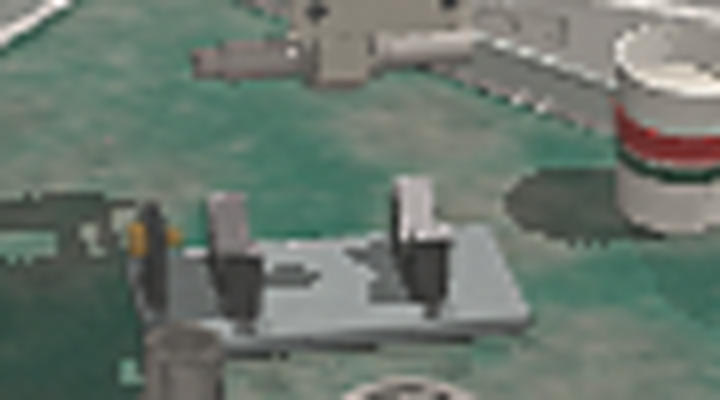

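View pics/t3.png

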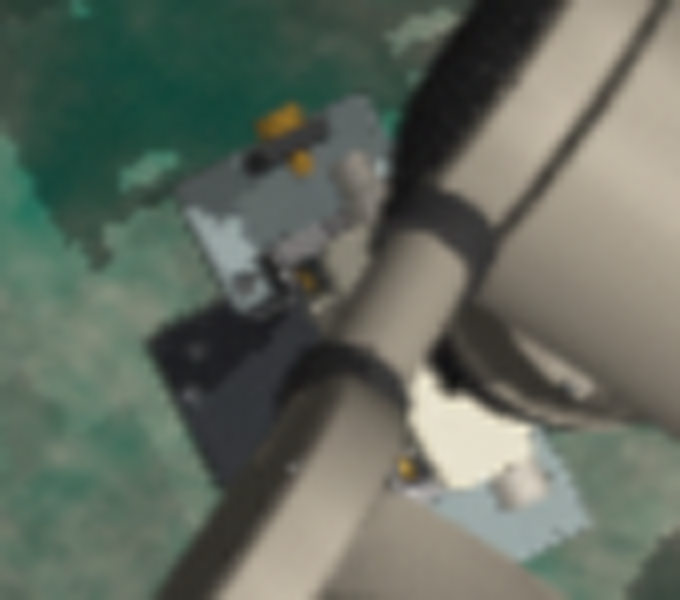

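In the side crop the shaft ends are at (194,62) and (483,42). The block far-top edges are at x = 207–247 and 395–433, and the base corners at (495,228) and (530,318). The top view is mostly hidden by the arm. I'll fit the stand pose using both cameras.

Run:
```python
from h import *
from scipy.optimize import least_squares
np.set_printoptions(precision=1,suppress=True)
S=lambda x,y:np.array([(x+.5)/8-.5+250,(y+.5)/8-.5+145])
C=lambda x,y:np.array([(x+.5)/7-.5+290,(y+.5)/7-.5+175])
pts=[("side",S(395,178),(-34,-24,51)),("side",S(433,178),(-50,-24,51)),("side",S(400,238),(-34,24,51)),("side",S(452,235),(-50,24,51)),
("side",S(207,195),(50,-24,51)),("side",S(247,195),(34,-24,51)),("side",S(220,255),(50,24,51)),("side",S(262,250),(34,24,51)),
("side",S(530,318),(-85,38,12)),("side",S(495,228),(-85,-38,12)),
("top",C(120,160),(85,38,12)),("top",C(290,85),(85,-38,12)),("top",C(480,460),(-85,-38,12)),("top",C(315,540),(-85,38,12)),
("top",C(258,212),(42,0,30)),("top",C(366,397),(-42,0,30))]
def W(p,q):
    c,s=np.cos(p[2]),np.sin(p[2]);return np.array([p[0]+c*q[0]-s*q[1],p[1]+s*q[0]+c*q[1],q[2]])
def fit(sel):
    pp=[a for a in pts if a[0] in sel]
    F=lambda p:np.concatenate([np.array(proj(n,W(p,q)))-u for n,u,q in pp])
    r=least_squares(F,[484,-240,.49],x_scale=[1,1,.01],loss="soft_l1");print(sel,r.x[:2],r.x[2].round(3));print(F(r.x).reshape(-1,2).T)
for s in(("side",),("top",),("side","top")):fit(s)
o=bot.get_obs();p=o['tool_pos'];y=o['tcp_rot'][2];a=np.array([np.cos(y),np.sin(y),0])
m=p-[0,0,7.4]
G=lambda v:np.concatenate([np.array(proj("side",m+v[0]*a+k*60*(a+[0,0,v[1]])+[0,0,v[2]]))-u for k,u in((1,S(194,62)),(-1,S(483,42)))])
r=least_squares(G,[0,0,0]);print("shaft s,slope,dz",r.x,G([0,0,0]),r.fun,p,y)
```

```text
('side',) [ 484.7 -231.4] 0.468
[[-0.2 -0.5  2.   0.  -0.1 -0.6  0.5 -0.1  0.2 -0.3]
 [ 0.3  0.   0.   0.1 -0.2 -0.5 -0.5 -0.2  0.6  0.3]]
('top',) [ 483.7 -240.4] 0.475
[[-0.2 -0.3  1.   0.   0.4 -0.8]
 [-0.2 -1.4  0.   0.9 -0.4  0.9]]
('side', 'top') [ 485.  -238.1] 0.465
[[ 0.2 -0.1  2.4  0.4  0.4 -0.1  1.   0.3  0.6  0.1 -0.9 -0.8 -0.  -1.1
  -0.4 -1.8]
 [-0.6 -0.9 -1.  -0.9 -1.2 -1.5 -1.5 -1.2 -0.4 -0.6 -0.9 -1.9 -0.2  0.4
  -1.   0.4]]
shaft s,slope,dz [-1.8 -0.   1.1] [ 0.2  0.3 -1.3  0.3] [ 0.8  0.  -0.8 -0.1] [ 485.7 -233.1  137.1] 0.48987816832123476
```

Run:
```python
from h import *
import cv2
t=cv2.imread("pics/top0.png");s=bot.capture("side")
def W(p,q):
    c,s=np.cos(p[2]),np.sin(p[2]);return np.array([p[0]+c*q[0]-s*q[1],p[1]+s*q[0]+c*q[1],q[2]])
def box(x0,x1,y,z):return [(x0,-y,z),(x1,-y,z),(x1,y,z),(x0,y,z)]
out=[]
for n,im,(r0,c0),sz,f in(("top",t,(178,300),(70,66),6),("side",s,(160,262),(36,60),10)):
    e=cv2.resize(im[r0:r0+sz[0],c0:c0+sz[1]],None,fx=f,fy=f,interpolation=cv2.INTER_CUBIC)
    for p,col in(((484,-240.5,.475),(0,0,255)),((485,-231.5,.468),(0,255,255))):
        for b in(box(-85,85,38,12),box(34,50,24,51),box(-50,-34,24,51)):
            P=np.array([(np.array(proj(n,W(p,q)))-[c0,r0]+.5)*f for q in b],np.int32)
            cv2.polylines(e,[P],True,col,1)
    out.append(e)
h=max(o.shape[0] for o in out)
img=np.hstack([cv2.copyMakeBorder(o,0,h-o.shape[0],0,0,cv2.BORDER_CONSTANT) for o in out])
img=cv2.resize(img,None,fx=.8,fy=.8) if img.shape[1]>1000 else cv2.resize(img,None,fx=800/img.shape[1],fy=800/img.shape[1])
print(img.shape);cv2.imwrite("pics/w.png",img[:600,:800])
```

```text
(337, 800, 3)
```

View pics/w.png

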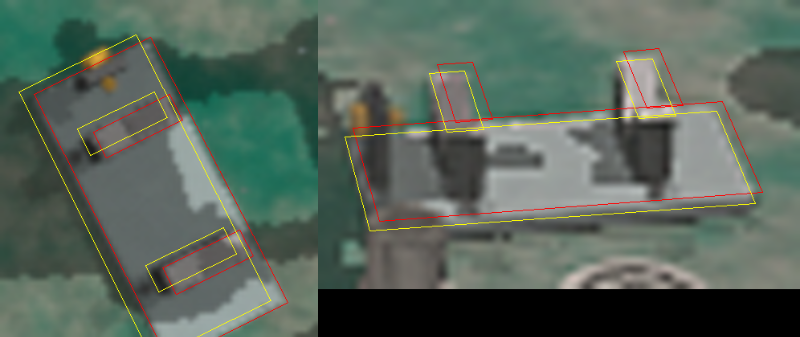

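The wireframes show the two cameras disagree about the stand by about 9 mm in y: red fits the top view and yellow fits the side view. In t3 the shaft ends show at crop (352,150) and (525,507), so I can reference the top camera to the tool as well.

Run:
```python
from h import *
np.set_printoptions(precision=1,suppress=True)
o=bot.get_obs();p=o['tool_pos'];y=o['tcp_rot'][2];a=np.array([np.cos(y),np.sin(y),0])
m=p-[0,0,7.4]
for k in(62,58,-58,-62):
    for n,r0,c0 in(("top",175,285),("side",145,250)):
        u,v=proj(n,m+k*a);print(k,n,(u-c0+.5)*8-.5,(v-r0+.5)*8-.5)
for u,v in((352,150),(525,507)):print(ray("top",(u+.5)/8-.5+285,(v+.5)/8-.5+175,130))
print(m+58*a,m-62*a, o['joint_positions'])
```

```text
62 top 336.47674454179014 146.94889933551053
62 side 191.5269749413087 65.35586997751216
58 top 342.526583799885 158.28294025388936
58 side 200.83316622676693 64.66154436895499
-58 top 520.3175143640674 491.3644645662471
-58 side 468.2233647012913 44.71182954113078
-62 top 526.5302364833983 503.00365756146493
-62 side 477.3586946782225 44.030251723628226
[ 539.4 -208.7  130. ]
[ 429.7 -261.7  130. ]
[ 536.8 -205.8  129.6] [ 430.9 -262.3  129.6] [-0.6  0.5  1.6 -0.   1.   0.5]
```

Both cameras agree with the tool at z≈130 to about 2 mm. I'll lower the shaft to just above the blocks, still clear of them, so that shaft and grooves can be compared directly in one picture.

```bash
python3 -m pendant '[[[0,-0.1,-0.2],[0,0,-0.1],-1],[[0,0,-0.3],[0,0,0],-1],[[0,0,-0.4],[0,0,0],-1],[[0,0,-0.4],[0,0,0],-1],[[0,0,-0.3],[0,0,0],-1],[[0,0,-0.15],[0,0,0],-1],[[0,0,0],[0,0,0],-1],[[0,0,0],[0,0,0],-1],[[0,0,0],[0,0,0],-1],[[0,0,0],[0,0,0],-1]]'
python3 - <<'E'
from h import *
import cv2
im=bot.capture("side");t=bot.capture("top");print(tilt(bot.get_obs()))
cv2.imwrite("pics/side5.png",im);cv2.imwrite("pics/top5.png",t)
f=lambda x,k:cv2.resize(x,None,fx=k,fy=k,interpolation=cv2.INTER_CUBIC)
a=f(im[155:199,262:327],12)   # 780x528
b=f(t[178:248,300:366],6)
cv2.imwrite("pics/m.png",np.hstack([f(im[160:200,263:323],8)[:420],cv2.copyMakeBorder(np.zeros((0,320,3),np.uint8),0,320,0,0,0) if 0 else f(t[178:248,304:364],5)[:320,:300]]))
E
```

```text
time: 9.52
tool_pos: [485.8, -236.2, 84.5]
tcp_rot: [3.14, -0.001, 0.478]
contact_force: [0.6, -0.7, -1.5]
grip_width: 22.9
finger_force: 30.0
(array([ 485.7, -236.1,   84.4]), array([ 3.1405e+00, -5.0000e-04,  4.7780e-01]))
```

View pics/m.png

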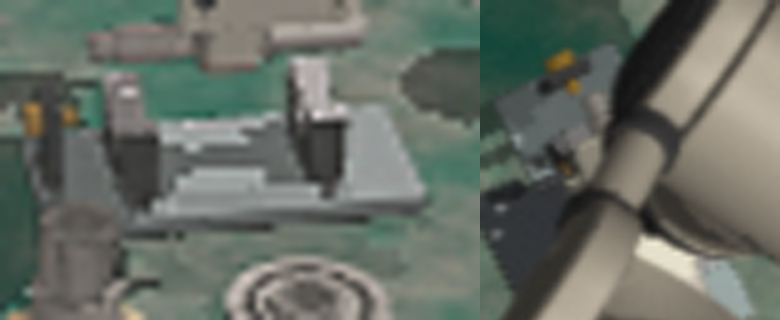

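The side panel shows shaft ends at (90,45) and (364,28) and block far-top edges at y≈75 and 58. The side view wants about +9 mm in y, while the top view wants about −2 mm. I'll find which camera is off by triangulating features seen by both.

Run:
```python
from h import *
from scipy.optimize import least_squares
np.set_printoptions(precision=1,suppress=True)
S2=lambda x,y:((x+.5)/4-.5+210,(y+.5)/4-.5+130)
S3=lambda x,y:((x+.5)/8-.5+250,(y+.5)/8-.5+145)
C=lambda x,y:((x+.5)/7-.5+290,(y+.5)/7-.5+175)
A=lambda x,y:((x+.5)/8-.5+130,(y+.5)/8-.5+180)
S1=lambda x,y:((x+.5)/6-.5+180,(y+.5)/6-.5+210)
def tri(name,t,s,g):
    F=lambda P:np.r_[np.array(proj("top",P))-t,np.array(proj("side",P))-s]
    r=least_squares(F,g);print(name,r.x,r.fun)
tri("wheelA",(251,180),S2(136,216),(570,-14,110))
tri("wheelB",(253,216),S2(254,231),(480,-14,110))
tri("wheelC",(255,249),S2(367,268),(390,-14,110))
tri("nose",C(228,143),S3(173,237),(540,-210,42))
tri("knob",C(210,105),S3(137,237),(560,-210,42))
tri("base cr",C(480,460),S3(495,228),(420,-300,12))
tri("base fr",C(315,540),S3(530,318),(400,-240,12))
tri("blk-50far",C(428,388),S3(433,178),(420,-260,51))
tri("blk34far",C(328,195),S3(247,195),(420,-260,51))
tri("worm +",A(213,80),S1(218,350),(555,250,12))
tri("worm -",A(216,433),S1(473,399),(433,250,12))
for z in (0,14):
  print([proj("side",np.array([x,y,z])) for x,y in((620.4,36.4),(335.8,20.7))])
```

```text
wheelA [573.1 -13.5 115.1] [-0.2 -0.6  0.7  0.1]
wheelB [480.7 -20.8 117.7] [-0.1 -0.4  0.4  0. ]
wheelC [396.2 -27.9  98.8] [ 0.1  0.5 -0.6 -0. ]
nose [ 546.4 -206.6   40.8] [-0.1 -0.3  0.4  0. ]
knob [ 560.9 -199.4   42. ] [-0.1 -0.3  0.3  0. ]
base cr [ 426.  -310.8    9.3] [-0.  -0.1  0.2  0. ]
base fr [ 393.6 -246.1    7.5] [-0.  -0.2  0.3  0. ]
blk-50far [ 451.6 -282.1   47.2] [ 0.   0.2 -0.3 -0. ]
blk34far [ 525.7 -244.7   44.7] [-0. -0.  0.  0.]
worm + [556.1 254.    7.6] [-0.  -0.1  0.1  0. ]
worm - [433.6 246.4  10.4] [-0.1 -0.4  0.4  0. ]
[(np.float64(225.53634788001327), np.float64(219.3030423204879)), (np.float64(314.0333124602471), np.float64(235.73689780870026))]
[(np.float64(225.3495550427039), np.float64(215.82105000384854)), (np.float64(314.3738874028286), np.float64(232.17829205745812))]
```

```bash
cat > fit.py <<'E'
from h import *
from scipy.optimize import least_squares
np.set_printoptions(precision=2,suppress=True)
cr=lambda f,c,r:(lambda x,y:np.array([(x+.5)/f-.5+c,(y+.5)/f-.5+r]))
S2,S3,C,A,S1,T3,M=cr(4,210,130),cr(8,250,145),cr(7,290,175),cr(8,130,180),cr(6,180,210),cr(8,285,175),cr(8,263,160)
K={n:bot.camera_params(n) for n in("top","side")}
def pj(n,P,b):
    p=K[n];f=192/np.tan(np.radians(p['fovy'])/2);q=(p['camera_from_world']@np.append(P,1))[:3]+b
    return np.array([f*q[0]/q[2]+p['cx'],f*q[1]/q[2]+p['cy']])
st=[("side",S3(395,178),(-34,-24,51)),("side",S3(433,178),(-50,-24,51)),("side",S3(452,235),(-50,24,51)),
("side",S3(207,195),(50,-24,51)),("side",S3(247,195),(34,-24,51)),("side",S3(220,255),(50,24,51)),("side",S3(262,250),(34,24,51)),
("side",S3(530,318),(-85,38,12)),("side",S3(495,228),(-85,-38,12)),
("top",C(120,160),(85,38,12)),("top",C(290,85),(85,-38,12)),("top",C(480,460),(-85,-38,12)),("top",C(315,540),(-85,38,12)),
("top",C(428,388),(-50,-24,51)),("top",C(328,195),(34,-24,51))]
fr=[((251,180),S2(136,216),116),((253,216),S2(254,231),120),((255,249),S2(367,268),101),(A(213,80),S1(218,350),12),(A(216,433),S1(473,399),12)]
sh=[("side",S3(194,62),1,0),("side",S3(483,42),-1,0),("top",T3(352,150),1,0),("top",T3(525,507),-1,0),("side",M(90,45),1,1),("side",M(364,28),-1,1)]
tp=[(np.array([485.7,-233.1,137.1]),.49),(np.array([485.7,-236.1,84.4]),.478)]
def F(v):
    b={"top":v[0:3],"side":v[3:6]};p=v[6:9];s,dy,dz=v[9:12];g=v[12:].reshape(-1,2)
    c,t=np.cos(p[2]),np.sin(p[2]);r=[v[:6]/2,[s/3,dy/.7,dz/2]]
    for n,u,q in st:r.append((pj(n,[p[0]+c*q[0]-t*q[1],p[1]+t*q[0]+c*q[1],q[2]],b[n])-u)/.6)
    for (a,e,z),xy in zip(fr,g):
        P=np.append(xy,z);r+=[(pj("top",P,b["top"])-a)/.7,(pj("side",P,b["side"])-e)/.7]
    for n,u,k,i in sh:
        P,y=tp[i];a=np.array([np.cos(y),np.sin(y),0]);l=np.array([-a[1],a[0],0])
        r.append((pj(n,P+a*(s+60*k)+l*dy+[0,0,dz-7.4],b[n])-u)/.6)
    return np.concatenate(r)
v0=np.r_[np.zeros(6),484,-238,.47,0,0,0,573,-14,480,-20,397,-28,556,254,433,246]
r=least_squares(F,v0,x_scale="jac",loss="soft_l1")
sd=np.sqrt(np.diag(np.linalg.inv(r.jac.T@r.jac)))
for n,i,j in(("top bias",0,3),("side bias",3,6),("stand",6,9),("shaft s,dy,dz",9,12)):print(n,r.x[i:j],sd[i:j])
print(r.fun[9:9+30].reshape(-1,2).T*.6);print(r.fun[-12:].reshape(-1,2).T*.6)
E
python3 fit.py
```

```text
top bias [1.69 0.66 0.18] [1.72 1.43 1.89]
side bias [-0.69  1.69 -0.02] [1.46 1.15 1.93]
stand [ 484.75 -236.53    0.47] [1.52 1.96 0.01]
shaft s,dy,dz [-0.83 -0.03  2.2 ] [1.66 0.68 1.72]
[[-0.03 -0.37  0.19  0.18 -0.36  0.8   0.11  0.38 -0.16 -0.93 -0.91  0.15
  -0.9   0.42  0.25]
 [ 0.09 -0.21 -0.22 -0.44 -0.74 -0.72 -0.42  0.24  0.07 -0.47 -1.53 -0.01
   0.71  0.58 -0.11]]
[[ 0.31 -1.21 -0.57  0.86  0.22 -0.08]
 [ 0.25  0.16  0.75 -0.71  0.2  -0.11]]
```

```bash
sed 's#dz/2\]#dz/.6]#' fit.py > f2.py; python3 f2.py | head -4; sed 's#v\[:6\]/2#v[:6]/4#' f2.py > f3.py; python3 f3.py
python3 - <<'E'
# shaft ends by segmentation: bright, low-saturation shaft pixels in the side view, rows along a line
from h import *
import cv2
im=cv2.imread("pics/side5.png");hsv=cv2.cvtColor(im,cv2.COLOR_BGR2HSV)
m=(hsv[...,1]<70)[160:170,270:314].astype(int)
for r in m:print("".join(".#"[v] for v in r))
t=cv2.imread("pics/top0.png");h=cv2.cvtColor(t,cv2.COLOR_BGR2HSV)
m=(h[...,1]<75)[184:254,304:362].astype(int)
for r in m[::2]:print("".join(".#"[v] for v in r))
E
```

```text
top bias [2.54 0.45 0.2 ] [1.56 1.39 1.89]
side bias [-0.65  0.92 -0.15] [1.45 0.92 1.94]
stand [ 484.51 -235.54    0.47] [1.47 1.75 0.01]
shaft s,dy,dz [-0.84 -0.09  0.35] [1.66 0.69 0.7 ]
top bias [3.06 0.67 0.81] [1.76 2.1  3.38]
side bias [-0.44  0.81 -0.34] [2.2  0.99 3.62]
stand [ 484.66 -235.18    0.47] [2.13 1.93 0.01]
shaft s,dy,dz [-0.58 -0.04  0.32] [2.21 0.69 0.69]
[[-0.02 -0.36  0.19  0.16 -0.38  0.78  0.1   0.4  -0.14 -0.94 -0.94  0.1
  -0.95  0.37  0.22]
 [ 0.03 -0.27 -0.27 -0.5  -0.81 -0.78 -0.48  0.2   0.02 -0.45 -1.5  -0.01
   0.71  0.59 -0.09]]
[[ 0.3  -1.24 -0.24  1.14  0.21 -0.11]
 [ 0.47  0.38  0.75 -0.82  0.41  0.1 ]]
...............#############################
##.............#############################
##.............#############################
###....#####################################
############################################
############################################
############################################
################.##########..###############
########..........########.#################
###########........###.....#################
.
[... 1363 characters left out ...]
###################################################
##########################################################
##########################################################
##########################################################
##########################################################
##########################################################
##########################################################
######################....################################
####################.......###################...#########
####################.......#############........##########
####################################...............#######
###################################.................######
```

Run:
```python
from h import *
import cv2
from scipy.ndimage import map_coordinates
t3=cv2.resize(cv2.imread("pics/t3.png"),(85,75),interpolation=cv2.INTER_AREA).astype(float)
t5=cv2.imread("pics/top5.png").astype(float)
for nm,im,(r0,c0),p,y in(("t3",t3,(175,285),np.array([485.7,-233.1,137.1]),.49),("t5",t5,(0,0),np.array([485.7,-236.1,84.4]),.478)):
    a=np.array([np.cos(y),np.sin(y),0]);l=np.array([-a[1],a[0],0]);m=p-[0,0,7.4]
    for k in(54,50,46,42,-44,-48,-52,-56):
        q=np.array([proj("top",m+k*a+d*l) for d in range(-20,21,2)])
        v=[map_coordinates(im[...,c],[q[:,1]-r0,q[:,0]-c0],order=1) for c in(2,1,0)]
        print(nm,k,"R",*(int(x) for x in v[0]))
```

```text
t3 54 R 22 33 50 74 89 102 110 124 135 133 119 103 91 87 93 96 96 95 95 95 95
t3 50 R 21 22 29 45 81 112 131 131 134 130 119 102 91 88 93 95 96 96 95 95 95
t3 46 R 26 24 24 30 41 68 96 120 124 121 114 99 89 86 89 93 94 94 96 97 98
t3 42 R 36 30 24 23 25 34 60 88 109 121 119 108 96 87 86 90 91 92 98 113 115
t3 -44 R 120 100 97 126 159 196 223 228 229 229 229 229 229 229 229 230 230 229 225 205 171
t3 -48 R 99 99 110 133 160 183 208 224 224 222 214 221 222 219 224 221 219 220 206 182 160
t3 -52 R 110 110 116 137 154 162 181 198 206 199 189 177 163 152 155 165 163 162 159 154 154
t3 -56 R 111 116 128 144 150 151 170 193 207 208 196 176 154 137 141 152 156 156 156 156 155
t5 54 R 20 21 25 33 52 77 102 122 133 132 121 104 92 88 92 95 94 94 94 95 95
t5 50 R 23 22 22 23 29 48 76 107 131 132 120 103 92 88 92 94 95 94 94 94 93
t5 46 R 26 25 23 22 23 29 47 73 96 117 113 100 89 87 90 103 106 105 106 103 93
t5 42 R 36 29 25 22 22 23 28 52 73 91 107 101 95 89 98 111 117 118 117 115 106
t5 -44 R 129 117 109 127 150 170 198 216 226 228 226 217 190 163 147 144 144 144 143 143 141
t5 -48 R 126 150 157 153 155 165 187 213 221 221 208 180 155 141 141 142 142 142 141 139 139
t5 -52 R 146 146 153 147 143 157 173 193 199 189 164 145 138 138 139 139 138 139 139 138 135
t5 -56 R 154 154 154 154 155 158 170 180 178 153 139 134 135 136 136 136 136 136 136 135 134
```

Run:
```python
from h import *
import cv2
from scipy.ndimage import map_coordinates
im=cv2.imread("pics/side5.png").astype(float)
p=np.array([485.7,-236.1,84.4]);y=.478;a=np.array([np.cos(y),np.sin(y),0]);l=np.array([-a[1],a[0],0]);m=p-[0,0,7.4]
def prof(name,P,dv):
    u,v=proj("side",P);s=[map_coordinates(im[...,c],[v+dv,u+0*dv],order=1) for c in(2,1,0)]
    print(name,round(u,1),round(v,1));print(" R",*(int(x) for x in s[0]));print(" G-R",*(int(x) for x in s[1]-s[0]))
dv=np.arange(-5,5.1,.5)
for k in(54,48,-48,-54):prof(f"shaft{k}",m+k*a,dv)
# stand hypothesised at (484.6,-236,.47): block far top edges, base far edge, base near edge
c,t=np.cos(.47),np.sin(.47)
W=lambda q:np.array([484.6+c*q[0]-t*q[1],-236+t*q[0]+c*q[1],q[2]])
for q in((42,-24,51),(-42,-24,51),(-70,-38,12),(0,-38,12),(-20,38,12),(-60,38,12),(-60,38,0)):prof(q,W(q),dv)
```

```text
shaft54 275.7 165.3
 R 80 77 77 78 77 76 96 125 132 129 125 121 109 94 95 103 118 134 132 120 112
 G-R 39 40 40 39 37 34 17 -4 -10 -7 -7 -7 -2 5 13 21 17 7 3 2 4
shaft48 277.4 165.2
 R 82 79 78 79 87 102 111 113 116 120 120 114 106 93 88 91 107 138 148 130 126
 G-R 37 38 38 39 33 17 5 -3 -7 -6 -6 -6 -5 -1 8 24 24 3 -7 -6 -6
shaft-48 304.5 163.3
 R 84 69 75 99 115 125 130 129 142 166 167 150 130 108 98 99 108 123 127 121 120
 G-R -1 0 0 -2 -3 -4 -4 -4 -5 -6 -6 -5 -5 -6 -2 5 9 8 8 9 8
shaft-54 306.2 163.2
 R 137 131 130 139 145 142 143 153 161 168 167 148 129 109 99 109 117 120 122 122 122
 G-R -6 -6 -5 -6 -6 -6 -6 -6 -6 -7 -7 -7 -7 -7 -3 6 13 11 10 8 7
(42, -24, 51) 278.0 167.9
 R 121 121 119 122 126 124 121 110 99 94 91 111 135 129 119 148 181 155 121 120 122
 G-R 2 -2 -6 -6 -6 -6 -7 -7 -6 12 33 16 -5 -6 -5 -5 -6 -4 -3 -3 -3
(-42, -24, 51) 301.3 166.4
 R 133 132 144 162 161 153 134 109 95 83 113 160 175 179 178 177 177 177 176 174 175
 G-R -5 -5 -5 -6 -6 -6 -6 -6 0 8 6 0 -3 -6 -6 -5 -5 -6 -5 -5 -5
(-70, -38, 12) 307.5 173.0
 R 117 123 128 129 130 130 129 121 114 127 139 147 153 151 150 152 154 153 153 154 155
 G-R 9 7 4 3 2 0 0 2 4 5 6 5 4 4 5 4 4 4 4 3 2
(0, -38, 12) 288.5 174.4
 R 81 72 73 76 75 71 67 63 58 53 93 150 163 157 157 159 138 107 98 96 95
 G-R 33 44 46 43 44 45 47 49 49 47 29 4 0 2 4 5 5 3 3 3 3
(-20, 38, 12) 298.2 185.5
 R 99 98 96 95 119 144 143 141 145 149 121 93 91 90 99 109 109 108 110 112 108
 G-R 4 4 3 2 3 5 5 5 4 4 4 3 3 3 5 8 7 7 8 9 9
(-60, 38, 12) 309.4 184.7
 R 150 151 152 153 152 153 155 156 157 146 112 91 91 90 85 82 81 82 86 92 102
 G-R 5 5 4 3 4 4 4 4 4 4 3 2 1 4 13 20 26 30 32 32 26
(-60, 38, 0) 309.2 187.5
 R 154 156 157 157 123 91 92 92 85 80 81 82 85 89 99 109 105 102 102 101 100
 G-R 4 4 4 5 3 2 2 2 9 16 23 29 31 33 27 21 16 12 11 10 10
```

Run:
```python
from h import *
import cv2
from scipy.ndimage import map_coordinates
im=cv2.imread("pics/top0.png").astype(float)
c,t=np.cos(.47),np.sin(.47)
W=lambda q:np.array([484.6+c*q[0]-t*q[1],-236+t*q[0]+c*q[1],q[2]])
def prof(name,q,ax):
    d=np.arange(-10,10.1,1);P=np.array([proj("top",W(np.array(q,float)+np.eye(3)[ax]*k)) for k in d])
    s=[map_coordinates(im[...,ch],[P[:,1],P[:,0]],order=1) for ch in(2,1)]
    print(name,q);print(" R",*(int(x) for x in s[0]));print(" G-R",*(int(x) for x in s[1]-s[0]))
for x in(-70,-10,20,65):prof("+y edge",(x,38,12),1)
for x in(-70,0,20,65):prof("-y edge",(x,-38,12),1)
for y in(-20,0,20):prof("-x end",(-85,y,12),0)
for y in(-20,15):prof("+x end",(85,y,12),0)
for x in(42,-42):
  for y in(24,-24):prof("blk",(x,y,51),1)
```

```text
+y edge (-70, 38, 12)
 R 152 152 151 143 133 121 103 86 70 69 70 70 69 68 66 65 66 67 70 73 76
 G-R 13 12 12 12 12 12 16 20 25 30 33 36 36 37 37 38 39 40 40 40 39
+y edge (-10, 38, 12)
 R 96 95 95 92 88 84 76 66 58 56 55 55 54 53 53 52 53 54 56 59 62
 G-R 9 9 9 8 8 8 7 7 6 7 8 8 9 11 12 13 13 14 14 15 16
+y edge (20, 38, 12)
 R 95 95 95 93 90 87 80 71 63 57 55 54 55 57 58 59 61 63 65 67 69
 G-R 7 8 8 7 7 7 6 6 7 7 8 8 8 8 7 7 7 7 8 8 8
+y edge (65, 38, 12)
 R 76 76 77 79 81 82 79 75 68 61 53 48 47 46 46 45 46 47 47 48 50
 G-R 7 7 7 8 8 8 8 7 7 7 9 11 13 14 14 15 15 15 16 16 17
-y edge (-70, -38, 12)
 R 101 101 102 103 104 105 106 106 104 101 99 102 107 112 122 135 145 147 148 149 147
 G-R 14 15 14 14 13 13 12 12 10 9 8 8 8 8 9 10 12 11 11 11 11
-y edge (0, -38, 12)
 R 39 40 42 46 50 56 68 81 97 116 133 148 151 154 155 155 155 154 154 154 154
 G-R 72 71 69 65 61 56 46 36 26 21 18 14 14 13 13 13 13 13 12 12 12
-y edge (20, -38, 12)
 R 53 53 53 53 53 59 68 81 101 122 142 150 152 154 154 154 154 154 154 154 153
 G-R 61 61 61 60 59 56 50 43 34 25 17 14 13 13 12 12 12 12 12 12 13
-y edge (
[... 843 characters left out ...]
1 36 33 32 31 31 33 37 40 40 39 36
 G-R 6 6 7 7 7 10 14 20 26 31 36 38 39 41 43 48 54 60 65 69 73
blk (42, 24, 51)
 R 116 116 116 114 111 106 100 93 87 78 60 45 37 39 43 50 58 63 65 64 62
 G-R -2 -2 -2 -2 -2 -1 -1 -1 -1 -1 0 0 0 1 2 3 4 4 4 4 4
blk (42, -24, 51)
 R 20 26 34 44 56 67 74 77 81 90 100 109 112 106 100 95 94 93 92 92 92
 G-R 52 47 39 30 21 13 7 4 1 0 0 -1 -1 -1 -2 -2 -2 -2 -1 -1 -2
blk (-42, 24, 51)
 R 119 119 119 117 111 99 88 75 60 46 37 36 37 42 49 54 57 56 53 51 53
 G-R -1 -2 -2 -2 -2 -2 -1 0 0 0 0 1 1 2 2 2 3 2 2 1 1
blk (-42, -24, 51)
 R 58 60 66 73 81 91 101 114 131 144 150 143 134 125 120 114 108 99 94 92 92
 G-R 18 17 13 10 6 3 0 -1 -1 -2 -2 -2 -2 -1 -1 -1 -1 -1 -1 -2 -1
```

Edge profiles now give the stand at about (484.2, −237.3) with yaw 0.489, within about 3 mm. Contact would need about 10 mm of sideways error at the hover height, so that is good enough. I'll lower to the hover.

```bash
python3 -m pendant '[[[-0.03,-0.03,-0.1],[0,0,0.09],-1],[[0,0,-0.1],[0,0,0],-1],[[0,0,-0.15],[0,0,0],-1],[[0,0,-0.15],[0,0,0],-1],[[0,0,-0.15],[0,0,0],-1],[[0,0,-0.1],[0,0,0],-1],[[0,0,-0.09],[0,0,0],-1],[[0,0,0],[0,0,0],-1],[[0,0,0],[0,0,0],-1],[[0,0,0],[0,0,0],-1]]'
python3 - <<'E'
from h import *
import cv2
from scipy.ndimage import map_coordinates
im=bot.capture("side").astype(float);o=bot.get_obs();print(tilt(o),o['contact_force'],o['grip_width'])
p,y=o['tool_pos'],o['tcp_rot'][2];a=np.array([np.cos(y),np.sin(y),0]);m=p-[0,0,7.4]-.8*a
dv=np.arange(-5,5.1,.5)
for k in(56,28,25,-28,-56):
    u,v=proj("side",m+k*a);s=[map_coordinates(im[...,c],[v+dv,u+0*dv],order=1) for c in(2,1)]
    print(k,round(u,1),round(v,1));print(" R",*(int(x) for x in s[0]));print(" G-R",*(int(x) for x in s[1]-s[0]))
E
```

```text
time: 10.45
tool_pos: [484.6, -237.0, 58.8]
tcp_rot: [3.141, -0.0, 0.489]
contact_force: [-0.2, 0.3, -1.8]
grip_width: 23.3
finger_force: 30.0
(array([ 484.7, -236.9,   58.8]), array([ 3.1411e+00, -2.0000e-04,  4.8860e-01])) [-0.51692367 -0.60514801 -1.5619768 ] 23.0692374075938
56 275.6 171.7
 R 99 102 106 113 125 129 120 115 122 126 127 124 117 103 76 59 59 62 67 69 65
 G-R 23 22 21 17 11 5 0 -3 -5 -6 -6 -6 -6 -3 4 10 12 11 4 0 0
28 283.4 171.0
 R 76 71 67 68 71 92 111 114 117 122 127 123 119 112 103 83 68 113 150 124 100
 G-R 44 47 50 50 46 16 -10 -8 -6 -6 -6 -6 -7 -9 -8 24 53 32 12 6 1
25 284.3 171.0
 R 75 70 66 66 66 89 114 116 117 123 128 123 119 110 102 83 62 104 148 124 96
 G-R 43 46 50 49 49 19 -10 -9 -6 -6 -6 -6 -7 -7 -7 22 54 34 12 7 2
-28 299.1 169.8
 R 137 136 136 136 136 135 135 134 132 144 163 156 134 112 91 77 68 64 64 61 55
 G-R -5 -5 -5 -5 -5 -4 -4 -4 -4 -5 -7 -7 -7 -5 -3 0 2 1 0 0 1
-56 306.8 169.2
 R 144 139 138 142 147 152 154 151 151 153 153 147 134 110 97 103 113 129 142 149 151
 G-R -7 -7 -8 -8 -8 -8 -7 -7 -7 -7 -7 -7 -7 -6 -3 2 6 6 5 4 4
```

```bash
python3 -m pendant '[[[0,0,0],[0,0,0],-1],[[0,0,0],[0,0,0],-1],[[0,0,0],[0,0,0],-1],[[0,0,0],[0,0,0],-1],[[0,0,0],[0,0,0],-1],[[0,0,0],[0,0,0],-1],[[0,0,0],[0,0,0],-1],[[0,0,0],[0,0,0],-1],[[0,0,0],[0,0,0],-1],[[0,0,0],[0,0,0],-1]]' && python3 -c "
from plant import bot
print(bot.close_job())"
```

```text
time: 11.33
tool_pos: [484.5, -236.9, 58.6]
tcp_rot: [3.142, 0.0, 0.489]
contact_force: [0.7, 0.8, -2.2]
grip_width: 23.2
finger_force: 30.0
the job is handed in; nothing more can be done
None
```

The job is handed in at 11.3 s with the worm shaft held level and at rest about 10 mm above its seat; no contact force showed at the wrist, but centring over the grooves is only good to about 3 mm because the two cameras disagreed on the stand's position.

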